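# Show the first filter plate to the label reader

## Task

In the rack stand two thick glass filter plates and a grey spacer: take out whichever glass plate stands nearest the rack's corner post (the spacer does not count), tell from its corner notch which end is frosted and which face carries the label, and hold it in front of the reader on the column with the label turned up, square to the lens and its long edges level, the middle of the frosted field on the lens axis 12 cm out from the lens. Finish still holding it there at rest in the gripper; leave the other plate and the spacer standing in the rack, do not touch the reader with the plate, and do not disturb the things around.

Things in the scene. Friction and masses are not known exactly. Their poses are not given: they have to be found in the camera images.
- plate_a: glass plate A: clear, 100 long (y) x 8 thick (x) x 50 mm high (z), 0.1 kg, on edge in a slot; origin: middle of underside. Frosted end: the 30 mm at -y; its top corner has a 10 x 10 mm square notch. Label (frosted field, bar pattern) on the +x face only: facing it, notched edge on top, the notch is upper LEFT. May face either way along the row
- plate_b: glass plate B: same make, size, look and frame as plate_a
- plate_a_label (a point): middle of plate_a's frosted label field, on its surface: at (4, -35, 25) mm in plate_a's frame
- plate_b_label (a point): middle of plate_b's frosted label field: at (4, -35, 25) mm in plate_b's frame
- spacer: opaque grey plastic spacer 100 x 8 mm, 50 mm high plus a 36 mm wide, 12 mm high tab in the middle of its top; no notch, no frosting; stands in one of the three slots; same frame as the plates
- rack: fixed dark steel rack, base 196 (x) x 124 (y) x 8 mm; origin: middle of underside. Slots at x = -65, 0, +65 mm; each holds a plate on the base (z = 8 mm), its length along the rack's y, 1 mm loose between guides 25 mm high found only 39 mm or more from its middle, so the middle is open to fingers. A steel post 76 mm high at x = -88, y = +51 mm marks the row's first (-x) end
- reader_head: head of the fixed reader: white housing 54 mm wide, black lens barrel 34 mm across, on a column to its right (330 mm high in all). Origin: middle of lens front. +x runs from the lens back into the housing, 45 deg up, toward the right (-y); the lens looks along -x, down and left; y is level. A plate presented right, notched edge on top (leftmost), has its axes parallel to the head's
- read_point (a point): the reading point in the air: on the lens axis, 120 mm in front of the lens (head frame -120, 0, 0 mm), 150 mm above the worktop; the middle of the label goes here
- stain_bottle: bystander: brown bottle 48 mm in diameter, 105 mm high, black cap; origin at the middle of its underside
- cover_slips: bystander: small white and blue carton 46 x 66 x 30 mm; origin at the middle of its underside

How it is judged:
By the outcome, as a careful person would: the job done as asked, in the order asked, and still so for the second after the job is handed in, while the arm keeps its last pose, push and grip.
It also fails if it takes over 37 s, if anything falls off the work surface, if the arm or the gripper's body presses on something with over 40 N, if the wrist force passes 120 N, or if a joint passes its speed limit or range.

## Robot

A 6-joint arm with a two-finger parallel gripper is mounted at the origin on a cart in front of the work surface, level with it; the furniture and walls round the work are solid. World frame = base frame: x ahead of the robot, y to its left, z up, the work surface at z = 0. Lengths are in m, angles in rad, forces in N, time in s.
With the tool pointing down it reaches from about 0.325 to 0.9 m from the base axis. Payload 6.1 kg.
Tool frame: the origin (TCP) lies at the very end of the fingers, on their centre line; the grasp point (between the pads) lies 19 mm behind it; z points along the fingers, y is the line along which they close (so a half turn about z gives the same grasp; the last joint's range is limited). The gripper opens to 87 mm and grips with 3 to 60 N. Pads are 19 mm wide; open, the fingers measure 117 mm over their backs; the gripper's body (75 mm by 190 mm) begins 51 mm behind the grasp point.
Start: joints at [-1.409, 0.22, 1.526, -0, 1.395, -0.126], TCP at [0.177, -0.599, 0.189] pointing down, gripper open.
Joint ranges: [-2.98, 2.98], [-0.91, 2.08], [0.09, 2.57], [-1.24, 4.39], [0.2, 2.65], [-2.68, 2.68]. Speed limits (rad/s): [2.57, 2.57, 3.01, 3.14, 3.14, 3.14].

## Interface

Orientations are given as a unit quaternion [x, y, z, w].
In Python, from bench import bot gives the robot as it stands.
- The arm moves only by the tool move_arm, never from a script. Its argument "increments" is one flat list of numbers, 7 for each row, row after row: the shift along the tool's x, y, z in m, then the turn, a rotation vector about the tool's x, y, z in rad, then the closure, from 0 (fully open) to 1 (shut). A call has 1 to 12 rows; each row shifts and turns the commanded pose from where the row before left it, along the tool's axes as they then stand; what a row does not reach is not made up. A row lasts 1/8 s, in which the tool goes at most 62.5 mm and 10.7 degrees, less where a joint would pass 70% of its speed; a pose out of reach is approached as far as the arm can. A call with a gripper value outside its range is refused whole. The fingers move at their own pace and stop on an object; "force" is the grip in N (left out, the last holds). Time passes only in rows, so rows that do not move let the fingers close. It gives the time, the measured TCP pose, the force, the opening and the grip force at its end, in the units of the state.
- bot.get_obs(): the state, without advancing time (a new reading comes with each control period).
- bot.camera(name): name is "side" or "top"; returns the picture (384x512x3 uint8, red, green, blue); there is no depth.
- bot.get_calibration(name): a dict with "vfov" (degrees; the focal length in pixels is half the picture's height over the tangent of half this angle, whatever the lens; pixels are square), "cx", "cy" (the principal point, pixels), "camera_from_world" (4x4, takes a point from world to camera coordinates). Camera axes: x right, y down, z forward; pixel columns grow to the right and rows downward; lengths in m; the calibration is good to about 2 mm. A picture is of the moment at which its call begins. get_calibration takes no time and is no camera call.
- bot.finish_job(): hands the job in; it is judged then, once.
Trained networks look in the newest picture that a camera, given by its name, has taken for a name from the list of things; names that differ only in an ending like _2 or _b are one class to them, and where a whole thing is asked for, a point or a joint stands for the part that bears it (a point fixed in the world has none). Each returns a list of dicts, best first, with "conf" (0 to 1); they miss things now and then, are a little off and sometimes report something else, mostly with a low value. They report only what shows in the picture. A call takes as long as a camera call.
- bot.silhouettes(camera, query): "region" (384x512 bool, what is visible of it) and "position" ([column, row] in pixels, amid what is visible of it).
The state is a dict: "time": time; "joint_positions": joint angles; "joint_vel": joint speeds; "joint_torque": joint torques, N m; "position": TCP position; "ee_rot": TCP orientation; "ft_force": force on the tool from outside, world axes, zero at the start; "moment": the same for the moment, N m; "opening": finger opening in m; "grasp_force": force on a finger pad.
Only numpy, scipy, OpenCV 4.12 (cv2) and the standard library are available. Lean on these libraries where they do the work, as an engineer would, in place of code of your own. Each camera call takes 0.05 s, during which the arm holds its last target. There are 200 camera calls.

## Working session

There is one attempt and no reset: what is moved stays moved. The work goes in short steps, Python scripts to look and compute and a tool call to move; the robot and the scene stay as the last step left them, time stands still between calls to the robot, and variables do not carry over. Pictures are saved under pics/ and viewed, at most 10 in all, crops included, and the job is handed in when it is done.

Besides the shell and the picture viewer there is one more tool, called after "Call:" in YAML: its name, and indented under it one key for each argument. move_arm: Moves the arm, as the interface text tells. Its arguments: {"type":"object","properties":{"increments":{"type":"array","items":{"type":"number"}},"force":{"type":"number"}},"required":["increments"]}

```bash
mkdir -p pics; python3 - <<'E'
from bench import bot
import cv2,numpy as np
for n in ("side","top"):
    im=bot.camera(n); cv2.imwrite(f"pics/{n}0.png",im[:,:,::-1])
    c=bot.get_calibration(n); print(n,c["vfov"],c["cx"],c["cy"]);print(np.round(c["camera_from_world"],4).tolist())
    for q in ("rack","plate_a","spacer","reader_head","stain_bottle","cover_slips","plate_a_label"):
        for r in bot.silhouettes(n,q)[:3]:
            ys,xs=np.nonzero(r["region"]); print(q,round(r["conf"],2),np.round(r["position"]),len(xs),xs.min(),xs.max(),ys.min(),ys.max())
o=bot.get_obs();print(o)
E
```

```text
side 49.47246889722476 257.5245121649709 188.6942046252066
[[-0.9495, -0.3135, 0.009, 0.5654], [-0.219, 0.6421, -0.7347, 0.2299], [0.2246, -0.6996, -0.6784, 0.9368], [0.0, 0.0, 0.0, 1.0]]
rack 0.73 [288. 254.] 2562 238 332 221 286
plate_a 0.94 [264. 230.] 377 251 274 213 248
plate_a 0.84 [283. 245.] 349 274 296 226 259
spacer 0.67 [313. 252.] 293 299 320 236 272
spacer 0.28 [256. 183.] 448 245 268 171 195
reader_head 0.93 [332. 106.] 894 318 350 87 127
reader_head 0.39 [283. 241.] 358 274 297 225 259
stain_bottle 0.76 [193. 238.] 721 184 205 217 258
cover_slips 0.96 [258. 182.] 401 246 268 171 194
cover_slips 0.37 [194. 238.] 690 184 205 217 257
cover_slips 0.36 [266. 231.] 400 251 274 212 248
plate_a_label 0.64 [285. 244.] 344 274 297 225 259
top 46.94111331168177 252.7582816260215 193.9651438970899
[[-0.0121, -0.9999, -0.004, 0.0084], [-0.9806, 0.0127, -0.1958, 0.602], [0.1958, 0.0015, -0.9806, 1.0789], [0.0, 0.0, 0.0, 1.0]]
rack 0.77 [231. 234.] 2787 202 263 193 272
plate_a 0.74 [238. 209.] 194 221 255 202 212
plate_a 0.54 [231. 233.] 158 215 251 226 236
spacer 0.73 [227. 255.] 17
[... 269 characters left out ...]
 0.8, 'joint_positions': array([-1.40909818e+00,  2.20373545e-01,  1.52647049e+00, -1.55704392e-05,
        1.39470411e+00, -1.26093085e-01]), 'joint_vel': array([-0.00038362,  0.00108366, -0.00010787,  0.00107763, -0.0011136 ,
       -0.00029115]), 'joint_torque': array([-1.03778526e-03, -4.94503284e+01, -3.87690639e+01,  6.98241242e-02,
        4.67150670e-02,  7.96747372e-06]), 'position': array([ 0.17739316, -0.59930572,  0.18936968]), 'ee_rot': array([ 9.89664681e-01,  1.43400898e-01, -7.26750520e-06,  2.23858660e-05]), 'ft_force': array([-0.43146328, -0.18308421, -0.87167506]), 'moment': array([-0.01432169, -0.0247379 , -0.01334387]), 'grasp_force': 0.0, 'opening': 0.08722342120884112}
```

```bash
python3 - <<'E'
import cv2,numpy as np
s=cv2.imread("pics/side0.png")[80:290,170:370];t=cv2.imread("pics/top0.png")[130:290,190:390]
cv2.imwrite("pics/side0c.png",cv2.resize(s,(760,598*760//760),interpolation=cv2.INTER_CUBIC)[:598])
cv2.imwrite("pics/top0c.png",cv2.resize(t,None,fx=3.75,fy=3.75,interpolation=cv2.INTER_CUBIC))
E
```

```text
(no output)
```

View pics/side0c.png

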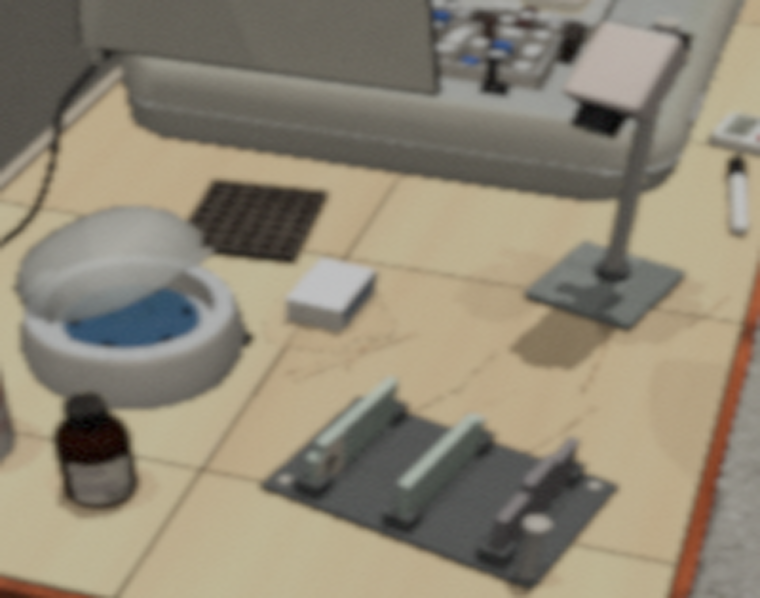

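View pics/top0c.png

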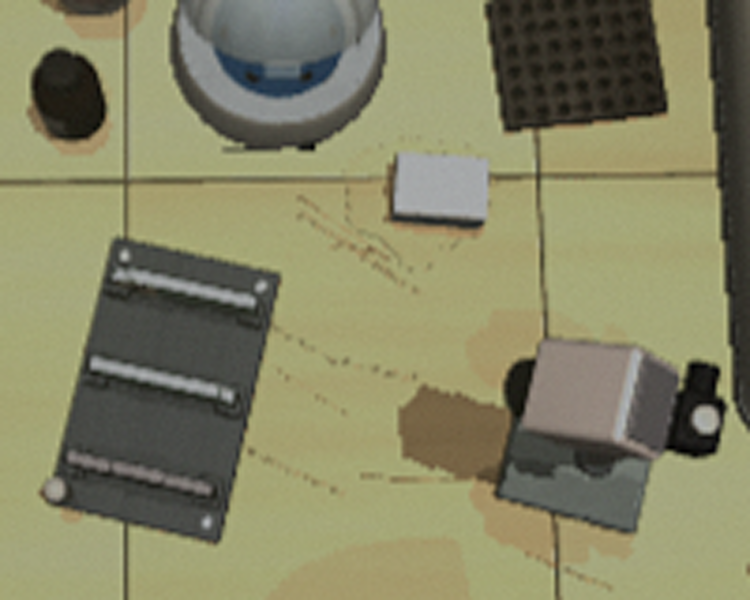

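Post at crop (55,490) in the top view and (537,525) in the side view, with the spacer next to it. The middle plate is therefore the target. The far plate's label shows at its +y end on its -x face. I'll average frames to see the notch of the middle plate and the reader in detail.

```bash
python3 - <<'E'
from bench import bot
import cv2,numpy as np
out={}
for n in ("side","top"):
    out[n]=np.mean([bot.camera(n).astype(np.float32) for _ in range(10)],0)
    c=bot.get_calibration(n)["camera_from_world"]; print(n,-c[:3,:3].T@c[:3,3])
np.savez("pics/avg.npz",**out)
def crop(n,x0,y0,w,h,f):
    a=out[n][y0:y0+h,x0:x0+w,::-1]; a=cv2.resize(a,(w*f,h*f),interpolation=cv2.INTER_LANCZOS4)
    lo,hi=np.percentile(a,[.5,99.5]); return np.clip((a-lo)/(hi-lo)*255,0,255).astype(np.uint8)
a=crop("side",236,205,100,85,8)[:590];cv2.imwrite("pics/p1.png",a[:, :800])
a=crop("top",200,190,66,84,7);b=crop("top",318,215,58,84,5);b=cv2.copyMakeBorder(b,0,a.shape[0]-b.shape[0],0,0,cv2.BORDER_CONSTANT)
cv2.imwrite("pics/p2.png",np.hstack([a,b]))
cv2.imwrite("pics/p3.png",crop("side",300,80,70,90,6))
E
```

```text
side [0.37679153 0.68499062 0.79939331]
top [ 3.79095329e-01 -8.86294867e-04  1.17590966e+00]
```

View pics/p1.png

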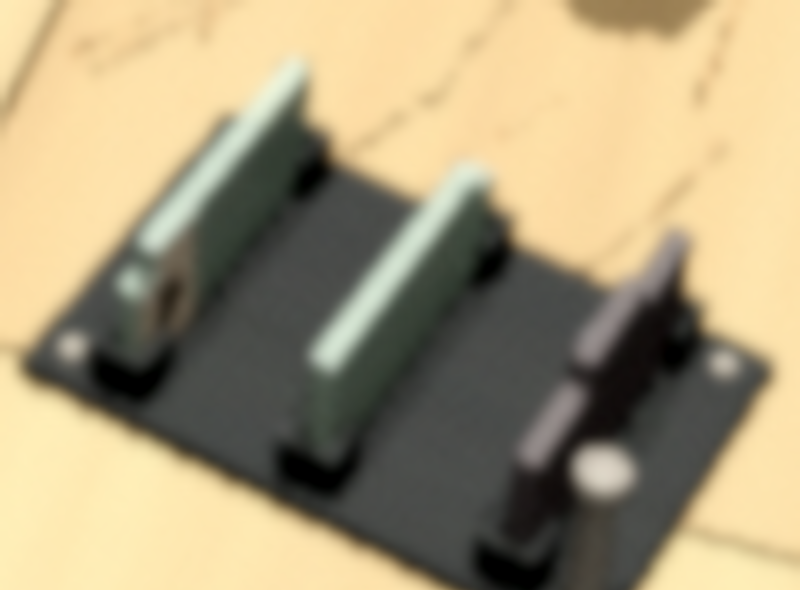

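View pics/p2.png

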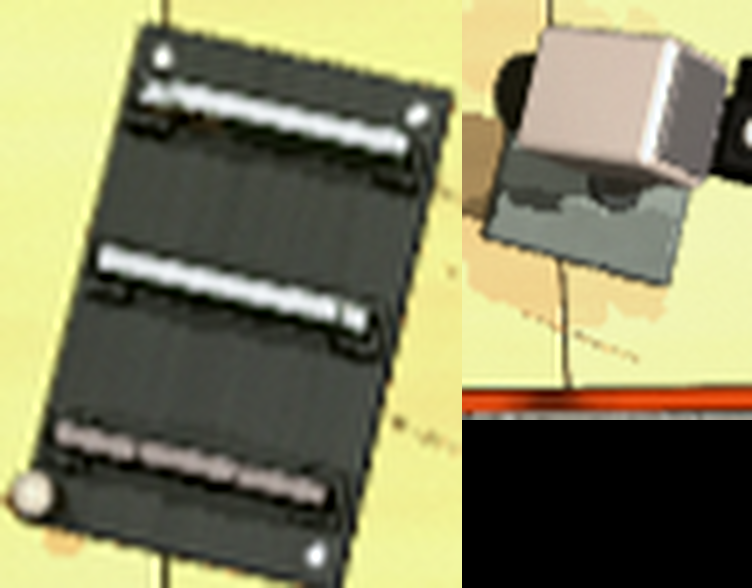

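View pics/p3.png

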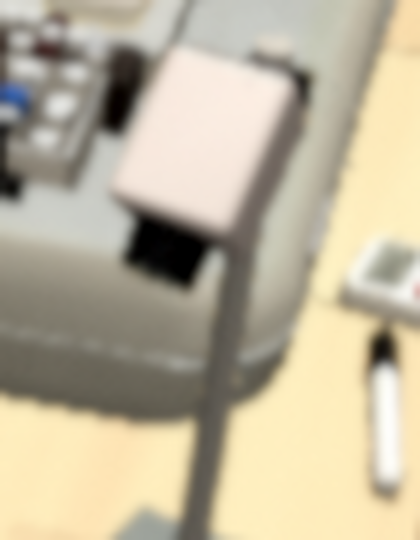

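The middle plate has its notch at the right (-y) end in the top view (345,310) and an intact +y end in the side view (320,355). It stands unturned: frosted at rack -y, label on rack +x. Next I fit the rack and head poses from the picked points.

```bash
cat > h.py <<'E'
import numpy as np
from bench import bot
from scipy.spatial.transform import Rotation as Ro
from scipy.optimize import least_squares
CAL={n:bot.get_calibration(n) for n in("side","top")}
def proj(n,P):
    c=CAL[n];P=np.atleast_2d(P);T=c["camera_from_world"];q=P@T[:3,:3].T+T[:3,3]
    f=192/np.tan(np.radians(c["vfov"]/2));return q[:,:2]/q[:,2:]*f+[c["cx"],c["cy"]]
def px(pts,x0,y0,f,sx=0): return (np.array(pts,float)-[sx,0]+.5)/f-.5+[x0,y0]
def Rhead(psi): # head axes as columns
    x=np.array([0,-1,1])/2**.5;y=np.array([1,0,0]);return Ro.from_euler('z',psi).as_matrix()@np.c_[x,y,np.cross(x,y)]
E
cat > fit.py <<'E'
from h import *
# rack
S=px([(603,470),(25,365),(228,118),(770,375),(328,360)],236,205,8); SM=[(-88,51,76),(98,62,8),(98,-62,8),(-98,-62,8),(0,50,58)]
T=px([(33,494),(143,25),(453,92),(100,257),(367,320)],200,190,7); TM=[(-88,51,76),(98,62,8),(98,-62,8),(0,50,58),(0,-50,48)]
def res(p,full=False):
    R=Ro.from_euler('z',p[3]).as_matrix()
    r=[proj(n,np.array(M)/1e3@R.T+p[:3])-I for n,M,I in(("side",SM,S),("top",TM,T))]
    return r if full else np.vstack(r).ravel()
s=least_squares(res,[.35,.03,0,-.2],loss="soft_l1",x_scale=[.1,.1,.1,.1]);print("rack",s.x.round(4));print(np.round(res(s.x,True)[0],1).tolist(),np.round(res(s.x,True)[1],1).tolist())
# head
S=px([(180,45),(300,85),(235,235),(115,190)],300,80,6); T=px([(668,38),(643,165),(520,143),(545,28)],318,215,5,462)
a=np.linspace(0,2*np.pi,73);ring=np.c_[0*a,.017*np.cos(a),.017*np.sin(a)]
def rh(p,full=False):
    x,y,psi,b,L,h,z=p;R=Rhead(psi);o=np.array([x,y,z])
    M=np.array([(b+L,.027,h),(b+L,-.027,h),(b,-.027,h),(b,.027,h)])@R.T+o
    c=ring@R.T+o;ct,cs=proj("top",c),proj("side",c)
    e=np.array([ct[:,0].min()-px([(497,95)],318,215,5,462)[0,0],cs[:,1].max()-px([(190,287)],300,80,6)[0,1],(cs[:,0].min()-px([(124,0)],300,80,6)[0,0])])
    r=[(proj("side",M)-S).ravel(),(proj("top",M)-T).ravel(),e]
    if full:return r
    return np.r_[np.concatenate(r),(h-.027)/.003,(z-.2349)/.002]
s=least_squares(rh,[.4,-.2,-.2,.03,.06,.027,.235],x_scale=.05);print("head",s.x.round(4),s.cost);print([np.round(q,1).tolist() for q in rh(s.x,True)])
p=s.x;print("read",np.r_[p[:2],.2349]-.12*Rhead(p[2])[:,0])
E
python3 fit.py
```

```text
rack [ 0.5075  0.0525 -0.0044 -0.2387]
[[-0.0, 0.0], [-1.3, 0.2], [-0.1, -0.5], [1.0, -1.0], [-1.0, 1.5]] [[-0.0, 0.1], [-0.0, -0.3], [0.4, 0.2], [0.0, 0.4], [0.1, 0.6]]
head [ 0.4769 -0.1633 -0.273   0.0204  0.0608  0.0249  0.2351] 6.880766352943185
[[-1.5, -0.1, -0.5, -0.1, -0.5, -0.7, -1.2, -0.4], [0.7, 0.2, -0.2, 1.4, -0.8, 1.9, 0.1, -0.3], [0.7, 0.8, -0.1]]
read [ 0.49976636 -0.08162242  0.15004719]
```

```bash
cat >> h.py <<'E'
def plan(p1,R1,n,grip,p0=None,R0=None,rd=4):
    if p0 is None:
        o=bot.get_obs();p0=o["position"];R0=Ro.from_quat(o["ee_rot"]).as_matrix()
    rv=Ro.from_matrix(R0.T@R1).as_rotvec();R=R0.copy();p=np.array(p0);out=[]
    for i in range(n):
        g=p0+(p1-p0)*(i+1)/n;d=np.round(R.T@(g-p),rd);w=np.round(rv/n,rd)
        out+=[*d,*w,grip];p=p+R@d;R=R@Ro.from_rotvec(w).as_matrix()
    print([float(v) for v in out]);print("end",p.round(4),"step",np.linalg.norm(p1-p0)/n*1e3,"mm",np.degrees(np.linalg.norm(rv))/n,"deg")
    return p,R
def Rdown(a): # tool x at world angle a, z down
    x=np.array([np.cos(a),np.sin(a),0]);z=np.array([0,0,-1.]);return np.c_[x,np.cross(z,x),z]
def Rpres(psi): H=Rhead(psi);return np.c_[H[:,1],H[:,0],-H[:,2]]
E
sed -i 's/^s=least_squares(res.*$/f=lambda q:res(np.r_[q[:2],0,q[2]]);s=least_squares(f,[.5,.05,-.2],x_scale=.1,loss="soft_l1");print("rack z=0",s.x.round(4));print(np.round(f(s.x),1).tolist())/' fit.py; python3 fit.py | head -2
python3 - <<'E'
from h import *
for nm,R in(("pick",Rdown(1.332)),("pres",Rpres(-.255))):
  for j1 in(-.25,0.05):
    for th in(1.5,1.9,2.3):
      M=Ro.from_euler('y',-th).as_matrix()@Ro.from_euler('z',-j1).as_matrix()@R
      e=Ro.from_matrix(M).as_euler('ZYZ');e[2]-=np.pi/2;print(nm,j1,th,e.round(2))
o=bot.get_obs();p,R=plan(o["position"]+[0,0,.22],Ro.from_quat(o["ee_rot"]).as_matrix(),4,.5)
plan(np.array([.507,.053,.40]),Rdown(1.332),14,.5,p,R,3)
E
```

```text
rack z=0 [ 0.507   0.0534 -0.2396]
[0.3, -0.8, -1.3, -0.6, 0.0, -1.4, 1.4, -1.8, -0.8, 0.7, -0.6, 0.2, -0.4, -0.4, 0.1, 0.2, -0.5, 0.4, -0.3, 0.6]
pick -0.25 1.5 [ 0.    1.64 -0.01]
pick -0.25 1.9 [ 0.    1.24 -0.01]
pick -0.25 2.3 [ 0.    0.84 -0.01]
pick 0.05 1.5 [-0.    1.64  0.29]
pick 0.05 1.9 [0.   1.24 0.29]
pick 0.05 2.3 [0.   0.84 0.29]
pres -0.25 1.5 [-0.79  1.62  1.52]
pres -0.25 1.9 [-0.81  1.34 -4.47]
pres -0.25 2.3 [-0.93  1.08 -4.15]
pres 0.05 1.5 [-0.77  1.84 -4.54]
pres 0.05 1.9 [-0.74  1.54 -4.27]
pres 0.05 2.3 [-0.79  1.25 -3.99]
[-0.0, -0.0, -0.055, 0.0, 0.0, 0.0, 0.5, -0.0, -0.0, -0.055, 0.0, 0.0, 0.0, 0.5, -0.0, -0.0, -0.055, 0.0, 0.0, 0.0, 0.5, -0.0, -0.0, -0.055, 0.0, 0.0, 0.0, 0.5]
end [ 0.1774 -0.5993  0.4093] step 55.00000000000001 mm 0.0 deg
[0.036, -0.038, 0.001, -0.0, -0.0, -0.075, 0.5, 0.038, -0.035, 0.0, -0.0, -0.0, -0.075, 0.5, 0.041, -0.032, 0.001, -0.0, -0.0, -0.075, 0.5, 0.044, -0.029, 0.001, -0.0, -0.0, -0.075, 0.5, 0.045, -0.026, 0.0, -0.0, -0.0, -0.075, 0.5, 0.048, -0.022, 0.001, -0.0, -0.0, -0.075, 0.5, 0.048, -0.019, 0.001, -0.0, -0.0, -0.075, 0.5, 0.05, -0.015, 0.0, -0.0, -0.0, -0.075, 0.5, 0.051, -0.011, 0.001, -0.0, -0.0, -0.075, 0.5, 0.052, -0.007, 0.001, -0.0, -0.0, -0.075, 0.5, 0.052, -0.004, 0.0, -0.0, -0.0, -0.075, 0.5, 0.052, 0.001, 0.001, -0.0, -0.0, -0.075, 0.5, 0.052, 0.004, 0.001, -0.0, -0.0, -0.075, 0.5, 0.052, 0.009, 0.0, -0.0, -0.0, -0.075, 0.5]
end [0.5074 0.053  0.4003] step 52.20734954079425 mm 4.273688292963425 deg
```

Call:
move_arm:
  increments: [0,0,-0.055,0,0,0,0.5,0,0,-0.055,0,0,0,0.5,0,0,-0.055,0,0,0,0.5,0,0,-0.055,0,0,0,0.5]

```text
time: 2.3
position: [0.1774, -0.599, 0.4113]
ee_rot: [0.99, 0.143, 0.0, 0.0]
ft_force: [-0.8, -1.3, 0.5]
opening: 0.0547
grasp_force: 0.0
```

Call:
move_arm:
  increments: [0.036,-0.038,0,0,0,-0.075,0.5,0.038,-0.035,0,0,0,-0.075,0.5,0.041,-0.032,0,0,0,-0.075,0.5,0.044,-0.029,0,0,0,-0.075,0.5,0.045,-0.026,0,0,0,-0.075,0.5,0.048,-0.022,0,0,0,-0.075,0.5,0.048,-0.019,0,0,0,-0.075,0.5]

```text
time: 3.18
position: [0.3425, -0.2718, 0.4096]
ee_rot: [0.918, 0.396, 0.0, 0.0]
ft_force: [0.9, 0.0, -0.6]
opening: 0.0434
grasp_force: 0.0
```

Call:
move_arm:
  increments: [0.05,-0.015,0,0,0,-0.075,0.5,0.051,-0.011,0,0,0,-0.075,0.5,0.052,-0.007,0,0,0,-0.075,0.5,0.052,-0.004,0,0,0,-0.075,0.5,0.052,0.001,0,0,0,-0.075,0.5,0.052,0.004,0,0,0,-0.075,0.5,0.052,0.009,0,0,0,-0.075,0.5]

```text
time: 4.05
position: [0.5079, 0.0547, 0.4096]
ee_rot: [0.784, 0.621, 0.0, 0.0]
ft_force: [0.4, -0.0, 1.2]
opening: 0.0432
grasp_force: 0.0
```

Call:
move_arm:
  increments: [0,0,0.05,0,0,0.005,0.5,0,0,0.05,0,0,0.005,0.5,0,0,0.05,0,0,0,0.5,0,0,0.05,0,0,0,0.5,0,0,0.05,0,0,0,0.5,0,0,0.05,0,0,0,0.5,0,0,0,0,0,0,0.5]

```text
time: 4.92
position: [0.5035, 0.0532, 0.1054]
ee_rot: [0.788, 0.616, -0.003, -0.003]
ft_force: [-0.3, -0.2, -0.5]
opening: 0.0436
grasp_force: 0.0
```

```bash
python3 - <<'E'
from h import *
import cv2
o=bot.get_obs();print(o["position"],o["joint_positions"].round(3),Ro.from_quat(o["ee_rot"]).as_matrix().round(4).tolist())
im={n:np.mean([bot.camera(n).astype(np.float32) for _ in range(4)],0)[:,:,::-1] for n in("side","top")}
tp=o["position"];R=Ro.from_quat(o["ee_rot"]).as_matrix()
out=[]
for n,(x0,y0) in(("side",(236,200)),("top",(196,186))):
    a=cv2.resize(im[n][y0:y0+85,x0:x0+66],None,fx=6,fy=6,interpolation=cv2.INTER_CUBIC);a=np.clip(a*1.3,0,255).astype(np.uint8)
    Rr=Ro.from_euler('z',-.2396).as_matrix()
    for P,c in((tp,(0,0,255)),*[(np.array(m)/1e3@Rr.T+[.507,.0534,0],(255,0,0)) for m in((4,50,58),(-4,50,58),(4,-40,58),(-4,-40,58),(-4,50,8))]):
        q=(proj(n,P)[0]-[x0,y0]+.5)*6;cv2.drawMarker(a,tuple(int(v) for v in q),c,cv2.MARKER_CROSS,9,1)
    out.append(a)
cv2.imwrite("pics/p4.png",np.hstack(out))
E
```

```text
[0.50349964 0.05317567 0.10535678] [-0.051  0.022  1.907 -0.     1.221  0.192] [[0.2406, 0.9706, -0.009], [0.9706, -0.2406, 0.0004], [-0.0017, -0.0089, -1.0]]
```

View pics/p4.png

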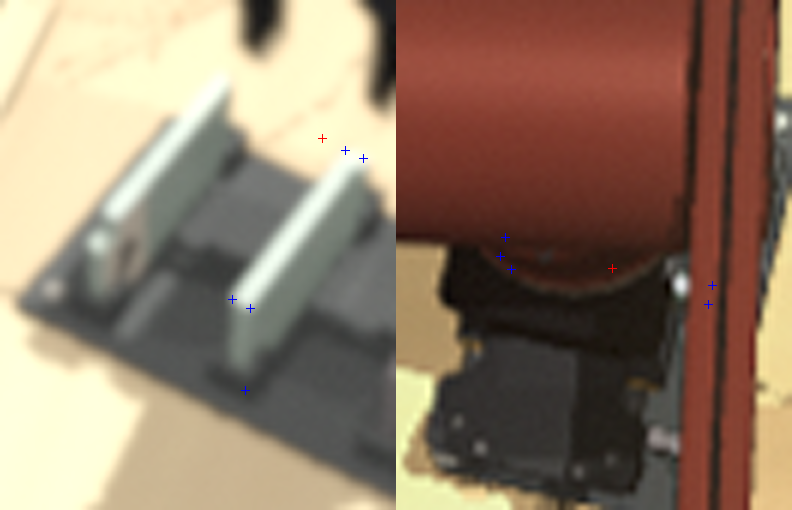

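The plate model (blue) matches the glass within about 1 px in the side view. The dark finger ends at (260,50) and (385,100) lie about 10 px above the projected TCP (322,138), so I need a wider look before going on.

```bash
python3 - <<'E'
from h import *
import cv2
o=bot.get_obs();tp=o["position"];R=Ro.from_quat(o["ee_rot"]).as_matrix();print(tp,o["joint_positions"].round(3))
x0,y0=200,120
im=bot.camera("side")[y0:y0+140,x0:x0+160,::-1];a=cv2.resize(im,None,fx=4,fy=4,interpolation=cv2.INTER_CUBIC)
for d,c in(((0,0,0),(0,0,255)),((0,.022,0),(0,255,0)),((0,-.022,0),(0,255,0)),((0,.022,-.07),(255,0,0)),((0,-.022,-.07),(255,0,0))):
    q=(proj("side",tp+R@d)[0]-[x0,y0]+.5)*4;cv2.drawMarker(a,tuple(int(v) for v in q),c,cv2.MARKER_CROSS,7,1)
cv2.imwrite("pics/p5.png",a)
E
```

```text
[0.5087278  0.05296768 0.11118699] [-0.051  0.017  1.901  0.     1.221  0.192]
```

View pics/p5.png

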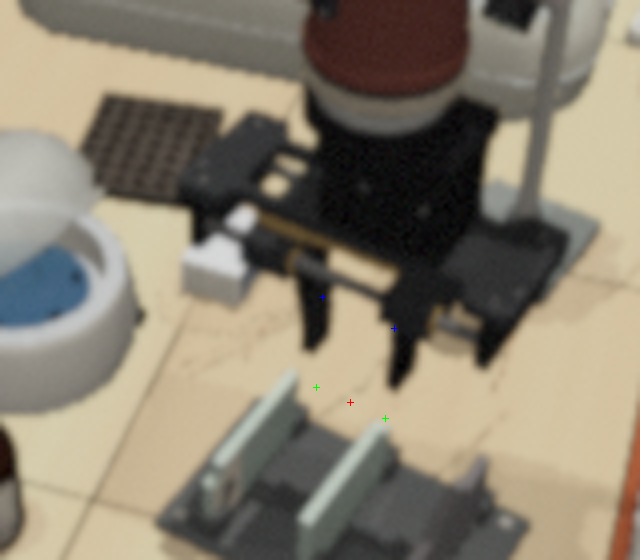

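Call:
move_arm:
  increments: [0,-0.001,0.017,0,0,0,0.5,0,0,0.017,0,0,0,0.5,0,0,0.016,0,0,0,0.5,0,0,0,0,0,0,0.5,0,0,0,0,0,0,0.5]

```text
time: 6.0
position: [0.5066, 0.0532, 0.0593]
ee_rot: [0.788, 0.616, -0.0, -0.0]
ft_force: [0.1, 0.1, 1.1]
opening: 0.0436
grasp_force: 0.0
```

```bash
python3 - <<'E'
from h import *
import cv2
o=bot.get_obs();tp=o["position"];R=Ro.from_quat(o["ee_rot"]).as_matrix();print(tp,R.round(3).tolist())
im=bot.camera("side")[:,:,::-1]
for d in((0,0,0),(0,.022,0),(0,-.022,0)):print(proj("side",tp+R@d)[0].round(1))
x0,y0=264,196
a=cv2.resize(im[y0:y0+64,x0:x0+50],None,fx=9,fy=9,interpolation=cv2.INTER_CUBIC)
for d,c in(((0,0,0),(0,0,255)),((0,.022,0),(0,255,0)),((0,-.022,0),(0,255,0))):
    q=(proj("side",tp+R@d)[0]-[x0,y0]+.5)*9;cv2.drawMarker(a,tuple(int(v) for v in q),c,cv2.MARKER_CROSS,9,1)
cv2.imwrite("pics/p6.png",a)
E
```

```text
[0.50656168 0.05321073 0.0592794 ] [[0.241, 0.971, -0.0], [0.971, -0.241, 0.0], [-0.0, -0.0, -1.0]]
[286.7 235.6]
[278.6 231.8]
[295.  239.5]
```

View pics/p6.png

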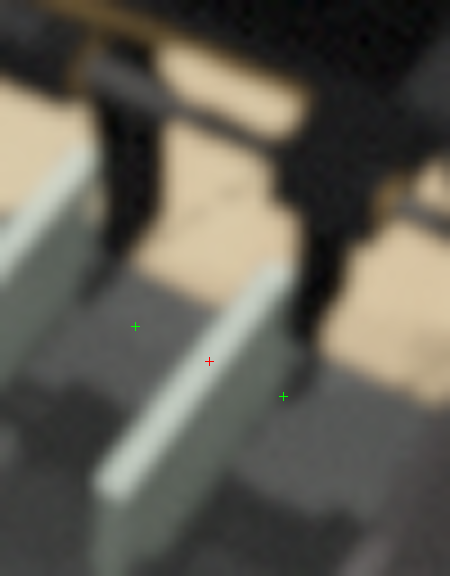

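Plate's middle on its top edge (207,363) coincides with the projected TCP (209,361), and the pale finger ends straddle the plate. Going down and gripping.

Call:
move_arm:
  increments: [0,0,0.011,0,0,0,0.5,0,0,0.011,0,0,0,0.5,0,0,0.011,0,0,0,0.5,0,0,0,0,0,0,0.5,0,0,0,0,0,0,0.8,0,0,0,0,0,0,0.95,0,0,0,0,0,0,1,0,0,0,0,0,0,1,0,0,0,0,0,0,1]
  force: 25

```text
time: 7.18
position: [0.5065, 0.0532, 0.0265]
ee_rot: [0.788, 0.616, 0.0, 0.0]
ft_force: [0.7, -0.5, 0.7]
opening: 0.0038
grasp_force: 0.0
```

```bash
python3 - <<'E'
from h import *
import cv2
o=bot.get_obs();tp=o["position"];R=Ro.from_quat(o["ee_rot"]).as_matrix();print(tp,o["opening"],o["ft_force"],o["moment"],o["grasp_force"])
out=[]
for n,x0,y0,w,h,f in(("side",236,165,90,98,6),("top",200,186,66,90,4)):
    im=np.mean([bot.camera(n).astype(np.float32) for _ in range(4)],0)[y0:y0+h,x0:x0+w,::-1]
    a=np.clip(cv2.resize(im,None,fx=f,fy=f,interpolation=cv2.INTER_CUBIC),0,255)
    a=(255*(a/255)**.6).astype(np.uint8)
    for d,c in(((0,0,0),(0,0,255)),((0,0,-.05),(255,0,0))):
        q=(proj(n,tp+R@d)[0]-[x0,y0]+.5)*f;cv2.drawMarker(a,tuple(int(v) for v in q),c,cv2.MARKER_CROSS,9,1)
    out.append(cv2.copyMakeBorder(a,0,588-a.shape[0],0,0,cv2.BORDER_CONSTANT))
cv2.imwrite("pics/p7.png",np.hstack(out)[:, :800])
for r in bot.silhouettes("side","plate_a")[:3]:
    ys,xs=np.nonzero(r["region"]);print(r["conf"],r["position"],xs.min(),xs.max(),ys.min(),ys.max())
E
```

```text
[0.50651681 0.05322245 0.0264619 ] 0.0037771275090849104 [ 0.65634294 -0.47218439  0.72779674] [-0.00724244 -0.11835603 -0.02026475] 0.0
0.65 [281.5, 246.4] 274 295 232 258
0.52 [262.9, 233.1] 252 273 218 247
0.37 [254.4, 179.9] 246 267 172 189
```

View pics/p7.png

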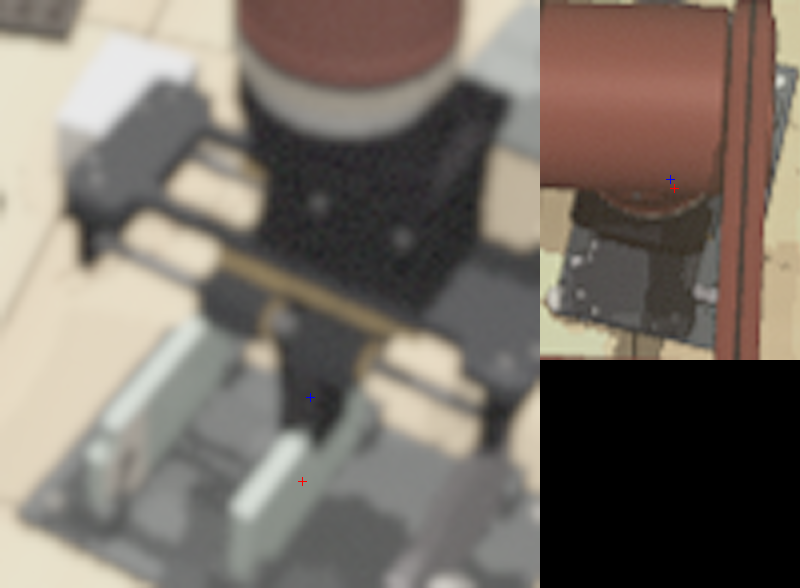

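The closed fingers' dark tip ends at (315,438), about at the height of the plate's top edge, while the reported TCP projects to (302,481). The real tips stand about 30 mm higher than reported. I'll open, go 18 mm lower (safe either way) and close again.

Call:
move_arm:
  increments: [0,0,0,0,0,0,0.5,0,0,0,0,0,0,0.5,0,0,0,0,0,0,0.5,0,0,0,0,0,0,0.5,0,0,0,0,0,0,0.5]

```text
time: 8.25
position: [0.5065, 0.0532, 0.0263]
ee_rot: [0.788, 0.616, 0.0, 0.0]
ft_force: [0.4, -0.4, -0.3]
opening: 0.04
grasp_force: 0.0
```

Call:
move_arm:
  increments: [0,0,0.009,0,0,0,0.5,0,0,0.009,0,0,0,0.5,0,0,0,0,0,0,0.5]

```text
time: 8.62
position: [0.5051, 0.0533, 0.0069]
ee_rot: [0.788, 0.616, -0.001, -0.001]
ft_force: [-1.1, -0.5, 0.3]
opening: 0.0432
grasp_force: 0.0
```

Call:
move_arm:
  increments: [0,0,0.005,0,0,0,0.5,0,0,0.004,0,0,0,0.5,0,0,0,0,0,0,0.8,0,0,0,0,0,0,0.8,0,0,0,0,0,0,0.95,0,0,0,0,0,0,1,0,0,0,0,0,0,1,0,0,0,0,0,0,1]

```text
time: 9.62
position: [0.5084, 0.0529, -0.0]
ee_rot: [0.788, 0.616, 0.001, 0.001]
ft_force: [5.3, -0.3, -3.4]
opening: 0.0077
grasp_force: 24.9
```

```bash
cat >> h.py <<'E'
RL=np.array([.507,.0534,.008])+Ro.from_euler('z',-.2396).as_matrix()@np.array([.004,-.035,.025])
G0=np.array([.5084,.0529,0.0])
E
python3 - <<'E'
from h import *
def onplane(n,q,z):
    c=CAL[n];T=c["camera_from_world"];f=192/np.tan(np.radians(c["vfov"]/2));d=T[:3,:3].T@np.r_[(q-[c["cx"],c["cy"]])/f,1];C=-T[:3,:3].T@T[:3,3];return C+d*(z-C[2])/d[2]
P=[onplane("top",q,.008) for q in px([(485,235),(668,285),(690,187)],318,215,5,462)]
a,b=P[1]-P[0],P[2]-P[1];print("base yaw",np.arctan2(a[0],-a[1]),np.arctan2(b[1],b[0]),np.linalg.norm(a),np.linalg.norm(b))
o=bot.get_obs();R=Ro.from_quat(o["ee_rot"]).as_matrix();t=o["position"];print(t,o["ft_force"],R.round(3).tolist())
lt=R.T@(RL-t);print("label in tool",lt.round(4))
read=np.array([.49977,-.0816,.150]);Rp=Rpres(-.27);tg=read-Rp@lt;print("target",tg.round(4))
p,R2=plan(t+[0,0,.14],R,4,1)
s=Ro.from_matrix(R2.T@Rp).as_rotvec();print("rv",s)
plan(tg+[0,.03,.05],Rp,10,1,p,R2,3)
E
```

```text
base yaw -0.2786218544006386 -0.2801026097383822 0.0977493555604028 0.052502451946148256
[ 5.08368467e-01  5.28603057e-02 -6.97889432e-06] [ 5.2669209  -0.29097363 -3.36967637] [[0.24, 0.971, 0.004], [0.971, -0.24, -0.001], [0.0, 0.004, -1.0]]
label in tool [-0.0348  0.0028 -0.033 ]
target [ 0.5276 -0.1115  0.1247]
[0.0, 0.0001, -0.035, 0.0, 0.0, 0.0, 1.0, 0.0, 0.0002, -0.035, 0.0, 0.0, 0.0, 1.0, 0.0, 0.0001, -0.035, 0.0, 0.0, 0.0, 1.0, 0.0001, 0.0001, -0.035, 0.0, 0.0, 0.0, 1.0]
end [0.5083 0.0529 0.14  ] step 35.0 mm 0.0 deg
rv [-0.60501926 -0.62754278  1.50593647]
[-0.013, 0.005, -0.003, -0.061, -0.063, 0.151, 1.0, -0.011, 0.007, -0.003, -0.061, -0.063, 0.151, 1.0, -0.011, 0.009, -0.001, -0.061, -0.063, 0.151, 1.0, -0.009, 0.011, 0.0, -0.061, -0.063, 0.151, 1.0, -0.008, 0.011, 0.002, -0.061, -0.063, 0.151, 1.0, -0.005, 0.013, 0.002, -0.061, -0.063, 0.151, 1.0, -0.004, 0.013, 0.004, -0.061, -0.063, 0.151, 1.0, -0.001, 0.013, 0.004, -0.061, -0.063, 0.151, 1.0, 0.001, 0.013, 0.006, -0.061, -0.063, 0.151, 1.0, 0.003, 0.013, 0.006, -0.061, -0.063, 0.151, 1.0]
end [ 0.5271 -0.082   0.1747] step 14.012834737719965 mm 9.969635059375685 deg
```

Call:
move_arm:
  increments: [0,0,-0.01,0,0,0,1,0,0,-0.02,0,0,0,1,0,0,-0.03,0,0,0,1,0,0,-0.04,0,0,0,1,0,0,-0.04,0,0,0,1,0,0,-0.02,0,0,0,1,0,0,0,0,0,0,1]

```text
time: 10.5
position: [0.5074, 0.0533, 0.1609]
ee_rot: [0.788, 0.616, 0.001, 0.001]
ft_force: [0.2, 0.8, -1.6]
opening: 0.008
grasp_force: 25.0
```

```bash
python3 - <<'E'
from h import *
o=bot.get_obs();R=Ro.from_quat(o["ee_rot"]).as_matrix();t=o["position"];print(t,o["ft_force"],o["opening"],o["grasp_force"],o["joint_positions"].round(3))
print(R.round(3).tolist())
bot.camera("side");
for r in bot.silhouettes("side","plate_a")[:4]:
    ys,xs=np.nonzero(r["region"]);print(round(r["conf"],2),np.round(r["position"],1),xs.min(),xs.max(),ys.min(),ys.max(),len(xs))
# predicted held plate outline corners
lt=np.array([-.0348,.0028,-.033])
C=np.array([(x,y,z) for x in(-4,4) for y in(-50,50) for z in(0,50)])/1e3-[.004,-.035,.025]
Pw=t+(C@np.array([[0,1,0],[1,0,0],[0,0,-1]])+lt)@R.T
q=proj("side",Pw);print("pred bbox",q.min(0),q.max(0))
lt=np.array([-.0348,.0028,-.033]);Rp=Rpres(-.277);tg=np.array([.49977,-.0816,.150])-Rp@lt;print("target",tg.round(4))
plan(tg+[0,.03,.05],Rp,11,1,t,R,3)
E
```

```text
[0.50743705 0.0532836  0.1609229 ] [ 0.23400932  0.77766872 -1.63854173] 0.007968518712949596 24.974464194383472 [-0.05  -0.036  1.856  0.     1.319  0.193]
[[0.241, 0.971, 0.003], [0.971, -0.241, -0.0], [0.001, 0.003, -1.0]]
0.76 [263.1 235. ] 251 273 215 247 343
0.73 [280.2 203.4] 277 301 185 216 279
pred bbox [276.36419592 171.42694094] [304.08916745 217.33471476]
target [ 0.5274 -0.1117  0.1247]
[-0.011, 0.005, -0.001, -0.055, -0.057, 0.138, 1.0, -0.011, 0.006, -0.001, -0.055, -0.057, 0.138, 1.0, -0.01, 0.008, 0.001, -0.055, -0.057, 0.138, 1.0, -0.009, 0.009, 0.002, -0.055, -0.057, 0.138, 1.0, -0.007, 0.01, 0.002, -0.055, -0.057, 0.138, 1.0, -0.005, 0.01, 0.004, -0.055, -0.057, 0.138, 1.0, -0.004, 0.011, 0.004, -0.055, -0.057, 0.138, 1.0, -0.002, 0.011, 0.005, -0.055, -0.057, 0.138, 1.0, -0.0, 0.011, 0.006, -0.055, -0.057, 0.138, 1.0, 0.001, 0.011, 0.007, -0.055, -0.057, 0.138, 1.0, 0.004, 0.01, 0.007, -0.055, -0.057, 0.138, 1.0]
end [ 0.5274 -0.0822  0.1746] step 12.463879203183236 mm 9.096564561209094 deg
```

Call:
move_arm:
  increments: [-0.011,0.005,-0.001,-0.055,-0.057,0.138,1,-0.011,0.006,-0.001,-0.055,-0.057,0.138,1,-0.01,0.008,0.001,-0.055,-0.057,0.138,1,-0.009,0.009,0.002,-0.055,-0.057,0.138,1,-0.007,0.01,0.002,-0.055,-0.057,0.138,1,-0.005,0.01,0.004,-0.055,-0.057,0.138,1,-0.004,0.011,0.004,-0.055,-0.057,0.138,1,-0.002,0.011,0.005,-0.055,-0.057,0.138,1,0,0.011,0.006,-0.055,-0.057,0.138,1,0.001,0.011,0.007,-0.055,-0.057,0.138,1,0.004,0.01,0.007,-0.055,-0.057,0.138,1,0,0,0,0,0,0,1]

```text
time: 12.1
position: [0.5255, -0.0825, 0.1697]
ee_rot: [0.915, -0.128, -0.056, 0.379]
ft_force: [0.3, -0.1, -2.5]
opening: 0.0081
grasp_force: 25.0
```

```bash
cat > chk.py <<'E'
from h import *
o=bot.get_obs();R=Ro.from_quat(o["ee_rot"]).as_matrix();t=o["position"];print(t.round(4),o["ft_force"].round(1),o["opening"],o["joint_positions"].round(3),o["time"])
psi=-.277;Rp=Rpres(psi);lt=np.array([-.0348,.0028,-.033])
print("rot err (tool)",Ro.from_matrix(R.T@Rp).as_rotvec().round(4))
C=np.array([(x,y,z) for x in(-4,4) for y in(-50,50) for z in(0,50)])/1e3-[.004,-.035,.025]
Pw=t+(C@np.array([[0,1,0],[1,0,0],[0,0,-1]])+lt)@R.T
for n in("side","top"):
    bot.camera(n);q=proj(n,Pw);print(n,"pred",q.min(0).round(1),q.max(0).round(1))
    for r in bot.silhouettes(n,"plate_a")[:4]:
        ys,xs=np.nonzero(r["region"]);print(round(r["conf"],2),np.round(r["position"],1),xs.min(),xs.max(),ys.min(),ys.max(),len(xs))
tg=np.array([.49977,-.0816,.150])-Rp@lt;print("target",tg.round(4))
plan(tg,Rp,5,1,t,R,3)
E
python3 chk.py
```

```text
[ 0.5255 -0.0825  0.1697] [ 0.3 -0.1 -2.5] 0.008072374877271513 [ 0.154  0.339  1.637 -0.695  1.569  2.152] 12.1
rot err (tool) [0.0002 0.0059 0.001 ]
side pred [269.3 149. ] [314.6 171.6]
0.64 [299.7 162.9] 288 314 156 169 123
0.62 [262.4 231.7] 250 274 213 247 410
top pred [265.3 187.7] [293.4 236.9]
0.59 [278.4 224.2] 268 290 203 237 265
target [ 0.5274 -0.1117  0.1247]
[0.002, -0.002, 0.01, 0.0, 0.001, 0.0, 1.0, 0.002, -0.003, 0.01, 0.0, 0.001, 0.0, 1.0, 0.002, -0.002, 0.011, 0.0, 0.001, 0.0, 1.0, 0.002, -0.003, 0.01, 0.0, 0.001, 0.0, 1.0, 0.002, -0.002, 0.01, 0.0, 0.001, 0.0, 1.0]
end [ 0.5273 -0.1117  0.1251] step 10.733192887860387 mm 0.06921824696157661 deg
```

Call:
move_arm:
  increments: [0.002,-0.002,0.01,0,0.001,0,1,0.002,-0.003,0.01,0,0.001,0,1,0.002,-0.002,0.011,0,0.001,0,1,0.002,-0.003,0.01,0,0.001,0,1,0.002,-0.002,0.01,0,0.001,0,1,0,0,0,0,0,0,1,0,0,0,0,0,0,1,0,0,0,0,0,0,1]

```text
time: 13.3
position: [0.529, -0.1113, 0.1288]
ee_rot: [0.915, -0.129, -0.05, 0.379]
ft_force: [0.1, 0.2, -0.5]
opening: 0.0078
grasp_force: 25.0
```

```bash
python3 chk.py; python3 - <<'E'
from h import *
import cv2
o=bot.get_obs();R=Ro.from_quat(o["ee_rot"]).as_matrix();t=o["position"];lt=np.array([-.0348,.0028,-.033])
E8=[(4,-50,0),(4,50,0),(4,50,50),(4,-40,50),(4,-40,40),(4,-50,40)]
C=np.array(E8+[(4,-35,25)])/1e3-[.004,-.035,.025];Pw=t+(C@np.array([[0,1,0],[1,0,0],[0,0,-1]])+lt)@R.T
H=Rhead(-.277);L=np.array([.4769,-.1633,.2349]);out=[]
for n,x0,y0,w,h,f in(("side",250,85,100,100,4),("top",250,170,100,100,4)):
    im=np.mean([bot.camera(n).astype(np.float32) for _ in range(4)],0)[y0:y0+h,x0:x0+w,::-1]
    a=np.clip(cv2.resize(im,None,fx=f,fy=f,interpolation=cv2.INTER_CUBIC),0,255).astype(np.uint8)
    pp=lambda P:tuple(int(v) for v in (proj(n,P)[0]-[x0,y0]+.5)*f)
    out.append(a.copy())
    for P in Pw:cv2.drawMarker(a,pp(P),(0,0,255),cv2.MARKER_CROSS,7,1)
    for d in(0,-.06,-.12):cv2.drawMarker(a,pp(L+H@[d,0,0]),(255,0,0),cv2.MARKER_TILTED_CROSS,7,1)
    out[-1]=a
cv2.imwrite("pics/p8.png",np.hstack(out))
E
```

```text
[ 0.529  -0.1113  0.1288] [ 0.1  0.2 -0.5] 0.007754249343844248 [ 0.108  0.375  1.676 -0.719  1.476  2.174] 13.3
rot err (tool) [-0.0015 -0.0037 -0.0037]
side pred [271.1 155.2] [314.1 176.9]
0.74 [261.9 232.3] 251 274 213 247 338
top pred [277.4 189.9] [303.9 237.1]
0.79 [287.8 227.7] 280 296 221 236 190
target [ 0.5274 -0.1117  0.1247]
[-0.0, -0.0, 0.001, -0.0, -0.001, -0.001, 1.0, -0.001, -0.001, 0.0, -0.0, -0.001, -0.001, 1.0, 0.0, -0.0, 0.001, -0.0, -0.001, -0.001, 1.0, -0.0, -0.001, 0.001, -0.0, -0.001, -0.001, 1.0, -0.0, -0.0, 0.0, -0.0, -0.001, -0.001, 1.0]
end [ 0.5279 -0.1117  0.1253] step 0.8913006003994347 mm 0.06229108369547657 deg
```

View pics/p8.png

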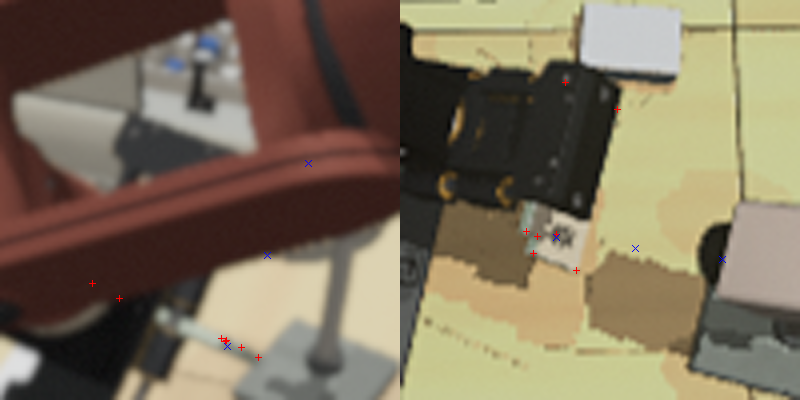

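The top view shows the label field, bars up, centred at (558,237), with the read point projected at (557,237). The plate end corners match the prediction. The last millimetres remain to be trimmed.

Call:
move_arm:
  increments: [0,0,0,0,0,0,1,0,0,0,0,0,0,1,0,0,0,0,0,0,1,0,0,0,0,0,0,1]

```text
time: 14.4
position: [0.5286, -0.1115, 0.1284]
ee_rot: [0.915, -0.128, -0.051, 0.379]
ft_force: [-0.1, 0.1, -0.9]
opening: 0.008
grasp_force: 25.0
```

```bash
python3 chk.py
```

```text
[ 0.5286 -0.1115  0.1284] [-0.1  0.1 -0.9] 0.008016893817023824 [ 0.108  0.375  1.676 -0.719  1.476  2.174] 14.4
rot err (tool) [-0.0012 -0.0029 -0.0032]
side pred [271.3 155.4] [314.3 177. ]
0.95 [261.8 231.4] 252 274 213 246 320
0.65 [304.3 173.8] 295 314 165 175 96
top pred [277.5 190.1] [303.9 237.3]
0.71 [228.  255.5] 208 247 250 262 159
0.49 [285.7 228.9] 280 295 220 236 176
target [ 0.5274 -0.1117  0.1247]
[-0.0, -0.0, 0.001, -0.0, -0.001, -0.001, 1.0, -0.0, -0.001, 0.0, -0.0, -0.001, -0.001, 1.0, -0.001, -0.0, 0.001, -0.0, -0.001, -0.001, 1.0, 0.0, -0.001, 0.0, -0.0, -0.001, -0.001, 1.0, -0.0, -0.0, 0.001, -0.0, -0.001, -0.001, 1.0]
end [ 0.5275 -0.1119  0.1248] step 0.7745064954384462 mm 0.051707992578968756 deg
```

Call:
move_arm:
  increments: [-0.001,-0.002,0.003,-0.001,-0.003,-0.003,1,0,0,0,0,0,0,1,0,0,0,0,0,0,1,0,0,0,0,0,0,1,0,0,0,0,0,0,1,0,0,0,0,0,0,1,0,0,0,0,0,0,1,0,0,0,0,0,0,1]

```text
time: 15.6
position: [0.5275, -0.1119, 0.1249]
ee_rot: [0.915, -0.128, -0.053, 0.379]
ft_force: [-1.2, -0.0, -1.7]
opening: 0.0081
grasp_force: 25.0
```

```bash
python3 chk.py; python3 - <<'E'
from h import *
for n in("side","top"):
    for q in("stain_bottle","cover_slips","reader_head","spacer"):
        for r in bot.silhouettes(n,q)[:1]:print(n,q,round(r["conf"],2),np.round(r["position"]))
print(np.abs(bot.get_obs()["joint_vel"]).max())
E
```

```text
[ 0.5275 -0.1119  0.1249] [-1.2 -0.  -1.7] 0.008052178870056095 [ 0.107  0.38   1.678 -0.719  1.474  2.175] 15.6
rot err (tool) [-0.0002  0.0001 -0.0002]
side pred [271.6 156.6] [314.6 178. ]
0.86 [262.2 231.6] 251 274 212 248 376
0.5 [302.2 170.1] 296 313 167 176 66
top pred [277.6 190.8] [304.  237.9]
0.69 [288.9 226.6] 280 296 221 237 195
target [ 0.5274 -0.1117  0.1247]
[-0.0, -0.0, -0.0, -0.0, 0.0, -0.0, 1.0, -0.0, -0.0, -0.0, -0.0, 0.0, -0.0, 1.0, -0.0, -0.0, -0.0, -0.0, 0.0, -0.0, 1.0, -0.0, -0.0, -0.0, -0.0, 0.0, -0.0, 1.0, -0.0, -0.0, -0.0, -0.0, 0.0, -0.0, 1.0]
end [ 0.5275 -0.1119  0.1249] step 0.05804138168859667 mm 0.0037402557532645333 deg
side stain_bottle 0.75 [190. 238.]
side cover_slips 0.5 [250. 183.]
side spacer 0.84 [314. 250.]
top cover_slips 0.91 [309. 178.]
top reader_head 0.66 [348. 232.]
top spacer 0.43 [228. 257.]
0.0017830505944155242
```

```bash
python3 -c "
from bench import bot
print(bot.finish_job())"
```

```text
the job is handed in; nothing more can be done
None
```

The middle glass plate, the glass plate nearest the post, is held at rest in front of the reader with its label up and centred on the read point, to within about 1 px in the top view; the job is handed in, with no verdict shown.

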